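Click the spice tin into its push-push dock

ROBOT

A 6-joint arm with a two-finger parallel gripper is mounted at the origin on the work surface. World frame = base frame: x ahead of the robot, y to its left, z up, the work surface at z = 0. Lengths are in m, angles in rad, forces in N, time in s.
With the tool pointing down it reaches from about 0.375 to 0.9 m from the base axis. Payload 3.1 kg.
Tool frame: the origin (TCP) lies on the centre line of the jaws, within the pads' length; the fingertips stand 14 mm ahead of it and the grasp point (between the pads) lies 5 mm behind it; y points along the fingers, z is the direction in which the jaws open and shut, and the axes are right-handed (so a half turn about y gives the same grasp; the last joint's range is limited). The gripper opens to 87 mm and grips with 3 to 60 N. Pads are 19 mm wide; open, the fingers measure 117 mm over their backs; the gripper's body (75 mm by 190 mm) begins 51 mm behind the grasp point.
Start: joints at [-1.312, 0.527, 1.433, -0, 1.181, -0.178], TCP at [0.265, -0.566, 0.237] pointing down, gripper open.
Joint ranges: [-3.08, 3.08], [-0.75, 2.2], [0.22, 2.44], [-1.43, 4.57], [0, 2.65], [-2.85, 2.85]. Speed limits (rad/s): [2.79, 2.79, 3.14, 3.14, 3.14, 3.14].

INTERFACE

Orientations are given as a unit quaternion [x, y, z, w].
In Python, from rig import robot, vision gives the robot as it stands.
- The arm moves only by the shell command python3 -m crank 'ROWS' [FORCE]. ROWS is JSON, a list of rows, each a list of 7 numbers: the shift along the tool's x, y, z as a fraction of full scale, then the turn, a rotation vector about the tool's x, y, z as a fraction of full scale, then the gripper command: -1 is shut, 1 is fully open, values between are in proportion. In form: [[x, y, z, wx, wy, wz, grip], ...]. A call has 1 to 10 rows; each row is the pose to reach, as a shift and turn from the pose commanded when the call began, along the tool's axes at that moment, turning the shorter way round; what a row does not reach only later rows make up. Full scale, the value 1, is 50 cm for a shift and pi rad for a turn. A row lasts 1/8 s, in which the tool goes at most 62.5 mm and 10.7 degrees, less where a joint would pass 70% of its speed; a pose out of reach is approached as far as the arm can. A call with a number of a shift or a turn outside -1 to 1 is refused whole. A call with a gripper value outside its range is refused whole. The fingers move at their own pace and stop on an object; FORCE is the grip in N (left out, the last holds). Time passes only in rows, so rows that repeat a pose let the fingers close. It gives the time, the measured TCP pose, the force and the opening at its end, in the units of the state.
- robot.get_obs(): the state, without advancing time (a new reading comes with each control period).
- vision.camera(name): name is "scene" or "side" or "wrist"; returns the picture (384x512x3 uint8, blue, green, red); there is no depth.
- vision.camera_info(name): a dict with "vfov" (degrees; the focal length in pixels is half the picture's height over the tangent of half this angle, whatever the lens; pixels are square), "cx", "cy" (the principal point, pixels), "world_from_camera" (4x4, takes a point from camera to world coordinates); the wrist camera has in their place "tool_from_camera" (4x4, takes a point from camera to tool coordinates, whose origin is the TCP and whose axes are the tool frame's). Camera axes: x right, y up, looking along -z (the intrinsics and any distortion apply to the point x, -y, -z); pixel columns grow to the right and rows downward; lengths in m; the calibration is good to about 2 mm. A picture is of the moment at which its call begins: read the wrist's pose just before it. camera_info takes no time and is no camera call.
- robot.hand_in(): hands the job in, once; it reports no verdict.
The state is a dict: "time": time; "q": joint angles; "joint_velocities": joint speeds; "joint_torque": joint torques, N m; "position": TCP position; "tool_rot": TCP orientation; "ft_force": force on the tool from outside, world axes, zero at the start; "moment": the same for the moment, N m; "grip_width": finger opening in m.
Only numpy, scipy, OpenCV 4.12 (cv2) and the standard library are available. Lean on these libraries where they do the work, as an engineer would, in place of code of your own. Each camera call takes 0.05 s, during which the arm holds its last target.

TASK

Lift the steel spice tin off the blue tray, lay it on the open apron of the wooden dock with its tail tab pointing outwards, and let go of it. Then, from the tab end, press it under the hood right in against the stop so that the hidden push-push catch clicks, and let go: the tin must stay home, with only a sliver of its body showing in front of the hood; which way the catch stands is not visible, so if the tin springs back out, press it right in again. Leave the jar, sieve, spoon, bowl and crock standing or lying where they are.

Things in the scene. Friction and masses are not known exactly. Their poses are not given: they have to be found in the camera images.
- tin: Closed rectangular stainless steel tin, 90 mm long (its x), 46 wide (y), 44 high, about 0.2 kg, plain box outside. Origin: centre of the body's underside; z up. Its tail tab, an upright steel fin, stands out of the -x end: 36 mm long (tin x -45 to -81 mm), 10 mm thick across y, from 12 to 44 mm above the tin's underside. The tin starts upright on the blue tray's floor (12 mm above the table; the tray wall is 22 mm high, 200 x 200 mm).
- tab (a point): Middle of the tail tab: 63 mm behind the tin's origin (tin -x), 28 mm above its underside. The tab's free end is 18 mm further back (-x).
- dock: Fixed light-wood dock, 240 mm long, on the drawer floor (8 mm above the table), which the tin slides into, its +x end first (tin x along dock x, tab towards dock -x). Origin: on the underside, on the centreline, under the front edge of the hood; +x points INTO the dock, z up. Its runner floor is slick, 5 mm thick. A second bay alongside, centred at dock y = -75 mm, is already full and not to be used.
- apron (a point): Point on the runner floor at dock x = -52 mm, in the middle of the open apron (dock x -100 to 0 mm): the tin laid here lies wholly before the hood. The apron's side guides are only 8 mm high above the runner floor and 60 mm apart.
- mouth (a point): Point on the runner floor at dock x = 0, under the hood's front edge. The hood covers dock x 0 to 140 mm: side walls 52 mm apart (flared to 58 at the mouth), 47 mm clear height, hood top 58 mm above the dock's underside. Inside it a sprung push-push plate pushes outwards: 3.5 N when out, 5 N at home, 6 N at the stop; damped: pressing at 10 to 40 mm/s takes up to 8 to 12 N.
- home_spot (a point): Where the tin's origin is when home on the latched catch: dock x = +36 mm, on the runner floor; 9 mm of the tin's body and the whole tab stand before the hood. The empty plate starts, unseen and at random, either latched in (it meets the tin here) or out (at sprung_spot). A touch of up to 3 N does not move a latched plate.
- sprung_spot (a point): Dock x = +23 mm: the tin's origin when the plate is out; the tin then stands 13 mm short of home (or a little more). Each full press alternates: from out, pressing to the stop and letting go leaves the tin home; from latched in, pressing to the stop and letting go springs the tin back out to here, and one more full press brings it home.
- stop_spot (a point): Dock x = +46 mm: the tin's origin when pressed right in against the hard stop, 10 mm beyond home. The catch changes over within the last 3 mm before the stop.
- glass_jar: Bystander: closed clear glass jar with steel cap, 66 mm across, 105 high; origin at its underside.
- sieve: Bystander: round steel sieve, 100 mm across, 34 high, its rod handle 115 mm long; origin at the bowl's underside.
- wooden_spoon: Bystander: wooden spoon, 190 mm long, lying along the drawer's side wall (-y side).
- steel_bowl: Bystander: small steel bowl, 80 mm across, 35 high; origin at its underside.
- crock: Bystander: small white ceramic crock with a knobbed top, 72 mm across, 96 high; origin at its underside.

How it is judged:
On the way, in this order (a step that is already met when the one before it is completed fails the run):
1. The tin lies flat on the dock's apron (its origin outside the hood), tab outwards, lined up between the guides, and is let go (x of tin in the frame of dock between -0.09 and 0 m and z of tin in the frame of dock between 0.002 and 0.009 m and x of tab in the frame of dock below -0.05 m and y of tin in the frame of dock between -0.01 and 0.01 m and angle between the x axis of tin and the x axis of dock, either way round below 0.15 rad and angle between tin's own z axis and vertical below 0.1 rad and contact force between the fingers and tin below 0.1 N), for 0.2 s.
2. The tin is pressed right in against the stop (origin more than 44 mm into the dock; the stop is at 46) (x of tin in the frame of dock above 0.044 m and y of tin in the frame of dock between -0.01 and 0.01 m and angle between the x axis of tin and the x axis of dock, either way round below 0.15 rad and angle between tin's own z axis and vertical below 0.1 rad).
At the end, for the whole second after the job is handed in: The tin stays home on the latched catch: its origin 31.5 to 38.5 mm into the dock (home is 36; unlatched it would stand at 23 or less), flat, lined up, at rest and let go (x of tin in the frame of dock between 0.0315 and 0.0385 m and z of tin in the frame of dock between 0.002 and 0.009 m and y of tin in the frame of dock between -0.01 and 0.01 m and angle between the x axis of tin and the x axis of dock, either way round below 0.15 rad and angle between tin's own z axis and vertical below 0.1 rad and linear speed of tin below 0.01 m/s and contact force between the fingers and tin below 0.1 N); the robot touches nothing.
It fails at once if The glass jar is shifted by more than 30 mm or tipped (distance of glass_jar from where it was at the start of the episode above 0.03 m or angle between glass_jar's own z axis and vertical above 0.5 rad).
It fails at once if The sieve is shifted by more than 30 mm or tipped (distance of sieve from where it was at the start of the episode above 0.03 m or angle between sieve's own z axis and vertical above 0.5 rad).
It fails at once if The wooden spoon is shifted by more than 30 mm (distance of wooden_spoon from where it was at the start of the episode above 0.03 m).
It fails at once if The steel bowl is shifted by more than 30 mm or tipped (distance of steel_bowl from where it was at the start of the episode above 0.03 m or angle between steel_bowl's own z axis and vertical above 0.5 rad).
It fails at once if The crock is shifted by more than 30 mm or tipped (distance of crock from where it was at the start of the episode above 0.03 m or angle between crock's own z axis and vertical above 0.5 rad).
It also fails if it takes over 72 s, if anything falls off the work surface, if the arm or the gripper's body presses on something with over 40 N, if the wrist force passes 120 N, or if a joint passes its speed limit or range.

## Working session

There is one attempt and no reset: what is moved stays moved. The work goes in short steps, Python scripts to look and compute and a shell command to move; the robot and the scene stay as the last step left them, time stands still between calls to the robot, and variables do not carry over. Pictures are saved under pics/ and viewed, and the job is handed in when it is done.

```bash
ls; mkdir -p pics; python3 - <<'E'
from rig import robot, vision
import cv2
print(robot.get_obs())
for n in ["scene","side","wrist"]:
    i=vision.camera_info(n); print(n,i)
    cv2.imwrite(f"pics/{n}0.png",vision.camera(n))
E
```

```text
pics
{'time': 0.0, 'q': array([-1.31148359e+00,  5.28484302e-01,  1.43390661e+00, -2.07105212e-05,
        1.18140322e+00, -1.78503470e-01]), 'joint_velocities': array([-0.00023944, -0.00082287, -0.00028582,  0.00030314, -0.0002422 ,
        0.00068806]), 'joint_torque': array([-1.30293383e-04, -4.40041959e+01, -1.76596624e+01,  6.34090765e-02,
        5.82580583e-02, -1.63943096e-04]), 'position': array([ 0.26481128, -0.5653434 ,  0.2355591 ]), 'tool_rot': array([-0.15359891,  0.69100819, -0.68945333,  0.1535225 ]), 'ft_force': array([-1.05362186, -0.22373443,  0.90476716]), 'moment': array([ 0.0191321 , -0.00592128,  0.03852678]), 'grip_width': 0.08694891934956694}
scene {'vfov': 42.97815058344715, 'cx': 256.6005740456141, 'cy': 195.66895293322622, 'world_from_camera': array([[-0.84681764, -0.37982918,  0.37233006,  1.07614599],
       [ 0.53186022, -0.61123036,  0.58610763,  0.5542229 ],
       [ 0.00495865,  0.69435383,  0.71961669,  0.91214693],
       [ 0.        ,  0.        ,  0.        ,  1.        ]])}
side {'vfov': 42.27338250460278, 'cx': 251.7858564496169, 'cy': 190.13537627223835, 'world_from_camera': array([[-0.88028625,  0.24443471, -0.4066298 ,  0.05683583],
       [-0.47434703, -0.43620125,  0.76467206,  0.95743868],
       [ 0.00953997,  0.86601394,  0.49992884,  0.76350648],
       [ 0.        ,  0.        ,  0.        ,  1.        ]])}
wrist {'vfov': 71.00590998539153, 'cx': 257.2792626130714, 'cy': 186.74461720954312, 'tool_from_camera': array([[-1.00416031e-03, -9.67625460e-01, -2.52388510e-01,
        -6.84569196e-02],
       [ 3.53488653e-04,  2.52388278e-01, -9.67625977e-01,
        -1.49110721e-01],
       [ 9.99999433e-01, -1.06086807e-03,  8.86063294e-05,
        -2.13237886e-04],
       [ 0.00000000e+00,  0.00000000e+00,  0.00000000e+00,
         1.00000000e+00]])}
```

View pics/scene0.png

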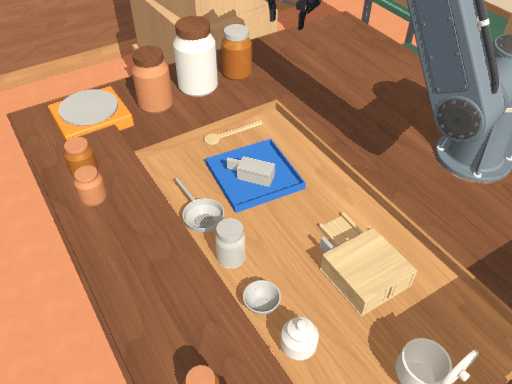

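View pics/side0.png

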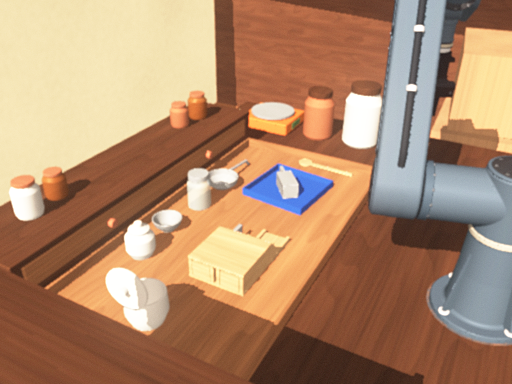

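View pics/wrist0.png

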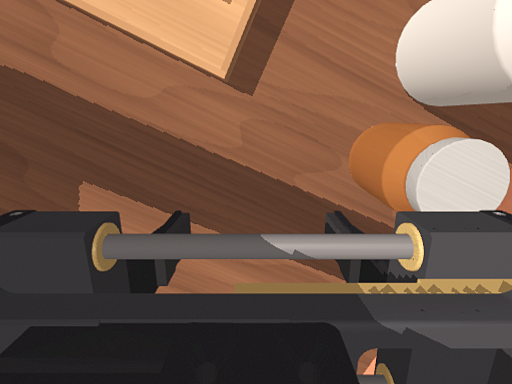

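Overview: the tin is on the blue tray, at about (255,170) in scene and (287,183) in side, and the dock is at about (365,260) in scene. Next I'll enlarge both.

```bash
python3 - <<'E'
import cv2
a=cv2.imread('pics/scene0.png'); b=cv2.imread('pics/side0.png')
def c(im,x,y,w,h,s,n):
    cv2.imwrite(n,cv2.resize(im[y:y+h,x:x+w],None,fx=s,fy=s,interpolation=cv2.INTER_CUBIC))
c(a,200,130,120,90,6,'pics/s_tin.png')
c(a,310,200,120,120,5,'pics/s_dock.png')
c(b,240,155,100,75,7,'pics/d_tin.png')
c(b,180,210,120,90,6,'pics/d_dock.png')
E
```

```text
(no output)
```

View pics/s_tin.png

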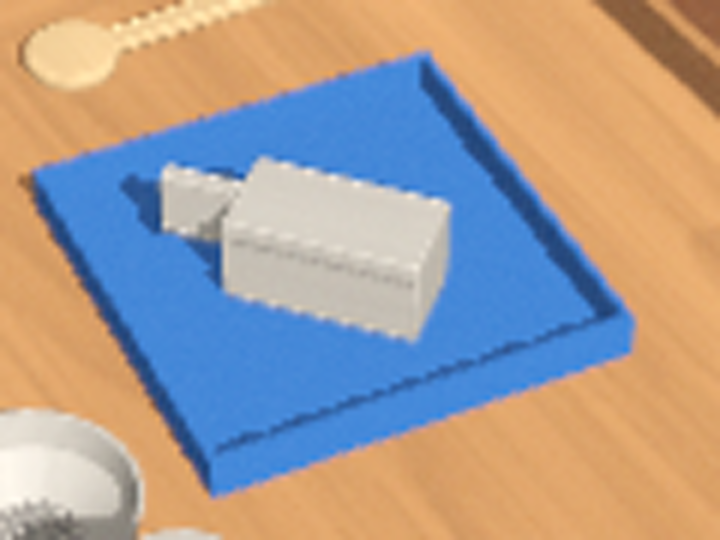

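View pics/s_dock.png

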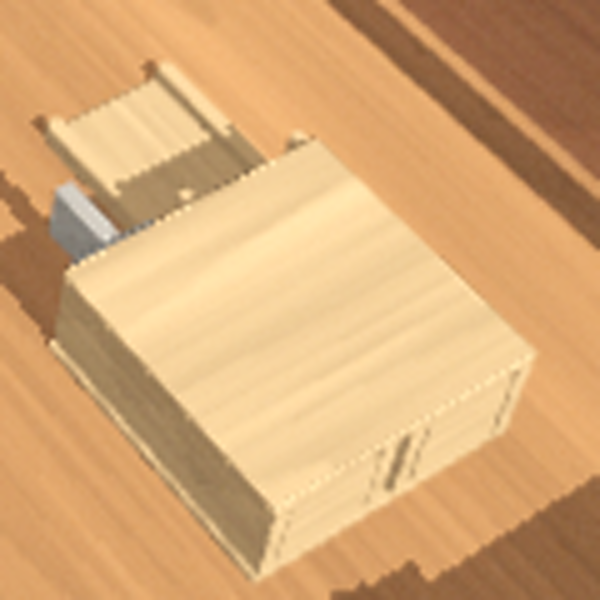

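View pics/d_tin.png

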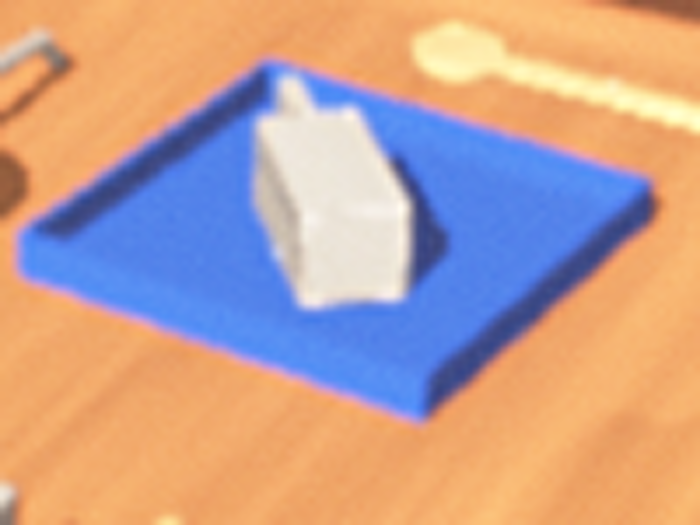

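View pics/d_dock.png

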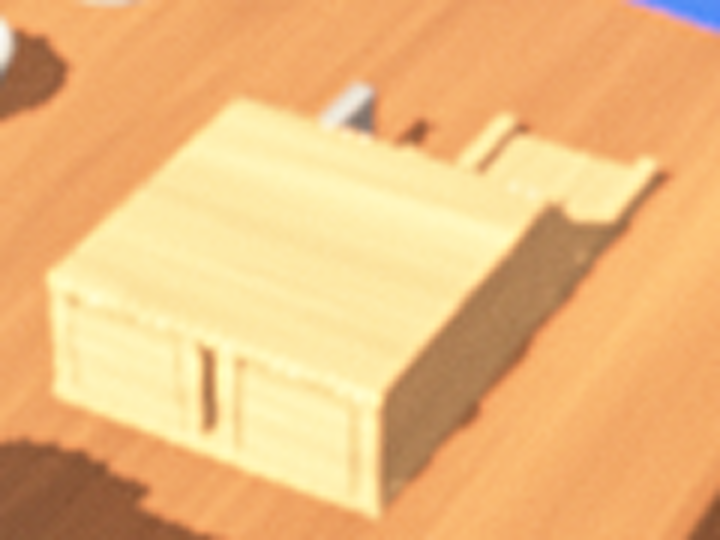

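```bash
cat > h.py <<'E'
import numpy as np
from rig import robot, vision
from scipy.spatial.transform import Rotation as R
def T(n,obs=None):
    i=vision.camera_info(n)
    if n=='wrist':
        o=obs or robot.get_obs(); M=np.eye(4); M[:3,:3]=R.from_quat(o['tool_rot']).as_matrix(); M[:3,3]=o['position']
        return i,M@i['tool_from_camera']
    return i,i['world_from_camera']
def px2w(n,u,v,z,obs=None):
    i,M=T(n,obs); f=192/np.tan(np.radians(i['vfov'])/2)
    d=M[:3,:3]@np.array([(u-i['cx'])/f,-(v-i['cy'])/f,-1]); o=M[:3,3]
    return o+d*(z-o[2])/d[2]
def w2px(n,p,obs=None):
    i,M=T(n,obs); f=192/np.tan(np.radians(i['vfov'])/2)
    c=M[:3,:3].T@(np.array(p)-M[:3,3]); return i['cx']-f*c[0]/c[2], i['cy']+f*c[1]/c[2]
def crop(n,pts,x0,y0,s,z):
    for p in pts: print(n,p,np.round(px2w(n,x0+(p[0]+.5)/s-.5,y0+(p[1]+.5)/s-.5,z)*1000,1)[:2])
E
python3 - <<'E'
from h import *
print('tin top');crop('scene',[(262,158),(225,232),(415,278),(449,205),(165,168)],200,130,6,.056)
crop('side',[(258,120),(355,110),(410,206),(303,214),(288,80)],240,155,7,.056)
print('tin bottom');crop('scene',[(226,293),(415,340)],200,130,6,.012)
crop('side',[(310,305),(405,298)],240,155,7,.012)
print('hood top');crop('scene',[(310,138),(70,268),(275,510),(535,352)],310,200,5,.066)
crop('side',[(240,100),(553,205),(380,388),(50,280)],180,210,6,.066)
print('guides');crop('scene',[(155,68),(45,122)],310,200,5,.021)
crop('side',[(510,118),(655,160)],180,210,6,.021)
E
```

```text
tin top
scene (262, 158) [ 585.4 -285.6]
scene (225, 232) [ 623.7 -252.9]
scene (415, 278) [ 569.9 -185.8]
scene (449, 205) [ 532.3 -216.4]
scene (165, 168) [ 625.1 -302.4]
side (258, 120) [ 620.  -260.3]
side (355, 110) [ 587.  -289.6]
side (410, 206) [ 531.3 -222.4]
side (303, 214) [ 567.3 -194.4]
side (288, 80) [ 625.  -301.2]
tin bottom
scene (226, 293) [ 620.2 -259.9]
scene (415, 340) [ 565.2 -191.1]
side (310, 305) [ 563.2 -196.7]
side (405, 298) [ 530.5 -221.6]
hood top
scene (310, 138) [469.3  87.4]
scene (70, 268) [607.2  88.3]
scene (275, 510) [611.5 227.6]
scene (535, 352) [467.8 227.1]
side (240, 100) [608.8  88.3]
side (553, 205) [462.4  91. ]
side (380, 388) [467.7 221.6]
side (50, 280) [608.2 226.9]
guides
scene (155, 68) [471.6 -12. ]
scene (45, 122) [538.7 -12.6]
side (510, 118) [533.7 -13.4]
side (655, 160) [464.7 -15.4]
```

```bash
cat >> h.py <<'E'
def down(yaw): # tool y down, tool z at yaw
    z=np.array([np.cos(yaw),np.sin(yaw),0]); y=np.array([0,0,-1.]); return np.column_stack([np.cross(y,z),y,z])
def rel(cp,cR,tp,tR):
    d=cR.T@(np.array(tp)-cp)/.5; r=R.from_matrix(cR.T@tR).as_rotvec()/np.pi
    return np.round(d,4),np.round(r,4)
E
python3 - <<'E'
from h import *
o=robot.get_obs(); M=R.from_quat(o['tool_rot']).as_matrix(); print(M.round(3), np.degrees(np.arctan2(M[1,2],M[0,2])))
print('jar',px2w('scene',231,222,.113),px2w('side',199,174,.113))
print('crock',px2w('scene',300,350,.008)); print('bowl',px2w('scene',262,293,.043)); print('sieve',px2w('scene',203,212,.042))
print('side bowl handle', px2w('scene',176,180,.03))
for y in (38.5,-141.5):
    print(y,rel(o['position'],M,[.577,-.2385,.15],down(np.radians(y))))
E
```

```text
[[-0.906 -0.     0.424]
 [-0.424  0.002 -0.906]
 [-0.    -1.    -0.002]] -64.91560737964062
jar [ 0.75181898 -0.05885587  0.113     ] [ 0.75594867 -0.04476096  0.113     ]
crock [0.76077914 0.22165439 0.008     ]
bowl [0.76631997 0.09011048 0.043     ]
sieve [ 0.764167  -0.1762647  0.042    ]
side bowl handle [ 0.76709623 -0.32226089  0.03      ]
38.5 (array([-0.8427,  0.1724, -0.3274]), array([ 3.000e-04, -5.745e-01, -5.000e-04]))
-141.5 (array([-0.8427,  0.1724, -0.3274]), array([5.000e-04, 4.255e-01, 3.000e-04]))
```

```bash
python3 -m crank '[[-0.12,0,-0.05,0,-0.05,0,1],[-0.24,0,-0.09,0,-0.1,0,1],[-0.36,0,-0.14,0,-0.16,0,1],[-0.48,0,-0.19,0,-0.22,0,1],[-0.6,0,-0.23,0,-0.28,0,1],[-0.7,0,-0.27,0,-0.34,0,1],[-0.8,0,-0.31,0,-0.4,0,1],[-0.843,0,-0.327,0,-0.46,0,1],[-0.843,0,-0.327,0,-0.52,0,1],[-0.843,0,-0.327,0,-0.5745,0,1]]'
python3 -m crank '[[0,0,0,0,0,0,1],[0,0,0,0,0,0,1]]'
python3 - <<'E'
from h import *
import cv2
o=robot.get_obs(); M=R.from_quat(o['tool_rot']).as_matrix(); print(o['position'],np.degrees(np.arctan2(M[1,2],M[0,2])),o['ft_force'])
cv2.imwrite('pics/w1.png',vision.camera('wrist'))
E
```

```text
time: 1.4
position: [0.5776, -0.2384, 0.236]
tool_rot: [-0.638, 0.305, -0.305, 0.638]
ft_force: [0.2, -0.6, -1.5]
grip_width: 0.0874
time: 1.65
position: [0.5772, -0.2393, 0.2363]
tool_rot: [-0.636, 0.308, -0.308, 0.636]
ft_force: [0.3, 0.1, 0.6]
grip_width: 0.0868
[ 0.57724736 -0.23926993  0.23634357] 38.33654768450623 [0.34034995 0.10403369 0.55278769]
```

View pics/w1.png

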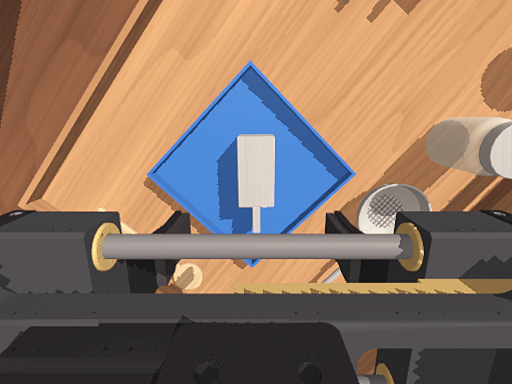

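The tin lies almost square to the tool: its top spans about (238–275, 135–207), with the tab downwards at (256,220). I'll enlarge it.

```bash
python3 - <<'E'
import cv2
a=cv2.imread('pics/w1.png')[125:240,215:300]
cv2.imwrite('pics/w1c.png',cv2.resize(a,None,fx=5,fy=5,interpolation=cv2.INTER_CUBIC))
E
```

```text
(no output)
```

View pics/w1c.png

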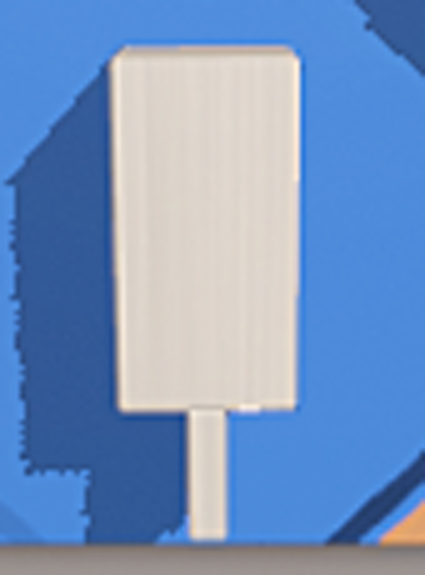

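```bash
python3 - <<'E'
from h import *
P=[]
for u,v in [(112,58),(299,58),(118,410),(297,410),(189,412),(226,412),(189,538),(226,538)]:
    p=px2w('wrist',215+(u+.5)/5-.5,125+(v+.5)/5-.5,.056); P.append(p[:2]); print(p.round(4))
P=np.array(P); print(P[:4].mean(0)); a=P[:2].mean(0)-P[2:4].mean(0); print(np.linalg.norm(a),np.linalg.norm(P[0]-P[1]),np.linalg.norm(P[2]-P[3]),np.degrees(np.arctan2(a[1],a[0])))
o=robot.get_obs();M=R.from_quat(o['tool_rot']).as_matrix()
for c,y in ((P[:4].mean(0),38.4),):
    print(rel(o['position'],M,[*c,.038],down(np.radians(y))))
E
```

```text
[ 0.5294 -0.2184  0.056 ]
[ 0.5647 -0.1904  0.056 ]
[ 0.5849 -0.2886  0.056 ]
[ 0.6211 -0.26    0.056 ]
[ 0.5996 -0.2777  0.056 ]
[ 0.6071 -0.2718  0.056 ]
[ 0.6213 -0.3054  0.056 ]
[ 0.629  -0.2993  0.056 ]
[ 0.57502659 -0.23934463]
0.08953558746236381 0.04511917958304087 0.046209959155321764 128.6653503355563
(array([-0.0026,  0.3968, -0.0035]), array([ 0.    , -0.0002, -0.0001]))
```

```bash
python3 -m crank '[[-0.002,0.1,-0.003,0,0,0,1],[-0.0026,0.2,-0.0035,0,0,0,1],[-0.0026,0.28,-0.0035,0,0,0,1],[-0.0026,0.34,-0.0035,0,0,0,1],[-0.0026,0.38,-0.0035,0,0,0,1],[-0.0026,0.396,-0.0035,0,0,0,1],[-0.0026,0.396,-0.0035,0,0,0,1],[-0.0026,0.396,-0.0035,0,0,0,1]]' 25
python3 -m crank '[[0,0,0,0,0,0,-1],[0,0,0,0,0,0,-1],[0,0,0,0,0,0,-1],[0,0,0,0,0,0,-1],[0,0,0,0,0,0,-1],[0,0,0,0,0,0,-1],[0,0,0,0,0,0,-1],[0,0,0,0,0,0,-1]]' 25
```

```text
time: 2.7
position: [0.5761, -0.2398, 0.0398]
tool_rot: [0.637, -0.306, 0.308, -0.637]
ft_force: [-0.4, -1.1, 0.1]
grip_width: 0.0869
time: 3.7
position: [0.5752, -0.2393, 0.0385]
tool_rot: [0.637, -0.307, 0.307, -0.637]
ft_force: [-0.1, -0.6, 1.0]
grip_width: 0.0454
```

```bash
python3 -m crank '[[0,-0.06,0,0,0,0,-1],[0,-0.14,0,0,0,0,-1],[0,-0.22,0,0,0,0,-1],[0,-0.28,0,0,0,0,-1],[0,-0.28,0,0,0,0,-1]]'
python3 - <<'E'
from h import *
o=robot.get_obs();M=R.from_quat(o['tool_rot']).as_matrix();print(o['position'],o['grip_width'],o['ft_force'])
print(rel(o['position'],M,[.502,.0,.18],down(0)))
E
```

```text
time: 4.32
position: [0.5766, -0.2401, 0.1808]
tool_rot: [0.637, -0.305, 0.309, -0.637]
ft_force: [-0.0, -0.5, -2.3]
grip_width: 0.0458
[ 0.57663247 -0.24009633  0.18079301] 0.045844380402247344 [-0.00913673 -0.47849026 -2.29275266]
(array([-0.4687, -0.0006,  0.1821]), array([-0.0011,  0.2139,  0.0014]))
```

```bash
python3 -m crank '[[-0.1,0,0.04,0,0.05,0,-1],[-0.2,0,0.08,0,0.1,0,-1],[-0.3,0,0.12,0,0.15,0,-1],[-0.38,0,0.15,0,0.19,0,-1],[-0.44,0,0.17,0,0.213,0,-1],[-0.467,0,0.182,0,0.213,0,-1],[-0.467,0,0.182,0,0.213,0,-1],[-0.467,0,0.182,0,0.213,0,-1]]'
python3 - <<'E'
from h import *
import cv2
o=robot.get_obs();M=R.from_quat(o['tool_rot']).as_matrix();print(o['position'],np.degrees(np.arctan2(M[1,2],M[0,2])))
cv2.imwrite('pics/w2.png',vision.camera('wrist'))
cv2.imwrite('pics/s2.png',vision.camera('scene'))
E
```

```text
time: 5.32
position: [0.5019, -0.001, 0.1783]
tool_rot: [-0.501, 0.499, -0.5, 0.501]
ft_force: [0.0, 0.5, -0.9]
grip_width: 0.046
[ 0.50194758 -0.00096065  0.17827703] 0.14778439529493928
```

View pics/w2.png

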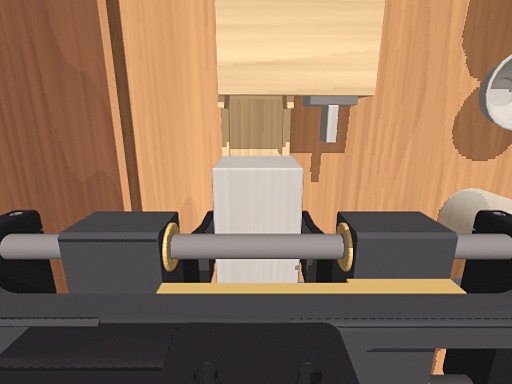

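View pics/s2.png

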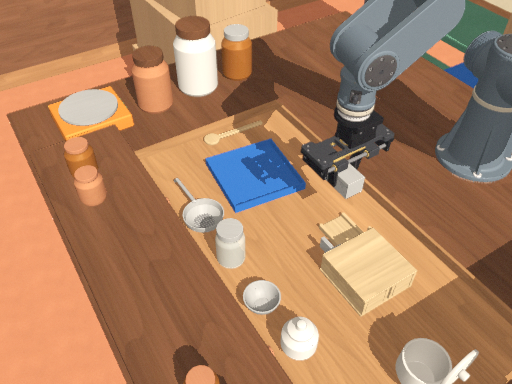

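The tin is held level and in line. The wrist view shows the apron guides at about u=225–290, v=95–155, and the hood's front edge at v≈96. I'll enlarge it to refine the dock pose.

```bash
python3 - <<'E'
import cv2
a=cv2.imread('pics/w2.png')[80:190,195:395]
cv2.imwrite('pics/w2c.png',cv2.resize(a,None,fx=4,fy=4,interpolation=cv2.INTER_CUBIC))
E
```

```text
(no output)
```

View pics/w2c.png

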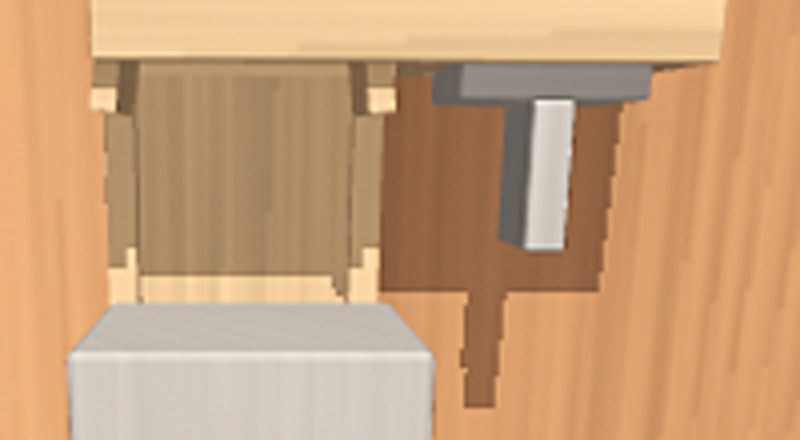

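```bash
python3 - <<'E'
from h import *
f=lambda u,v,z:px2w('wrist',195+(u+.5)/4-.5,80+(v+.5)/4-.5,z).round(4)
print('guides in',f(136,200,.021),f(353,200,.021),f(137,260,.021),f(349,260,.021),'outer',f(107,200,.021),f(383,200,.021))
print('hood',f(92,57,.066),f(722,62,.066))
z=robot.get_obs()['position'][2]-.0265
print('tin',z,f(70,352,z+.044),f(433,352,z+.044),f(108,303,z),f(392,303,z))
print('tab2',f(535,100,.057),f(575,100,.057),f(525,250,.057),f(563,250,.057))
o=robot.get_obs();M=R.from_quat(o['tool_rot']).as_matrix()
print(rel(o['position'],M,[.502,.033,.044],down(0)))
E
```

```text
guides in [0.4696 0.0535 0.021 ] [0.5301 0.0537 0.021 ] [0.4695 0.0369 0.021 ] [0.5294 0.037  0.021 ] outer [0.4615 0.0535 0.021 ] [0.5385 0.0537 0.021 ]
hood [0.4649 0.0879 0.066 ] [0.6102 0.0872 0.066 ]
tin 0.15195608409286368 [0.4788 0.0433 0.196 ] [0.5239 0.0434 0.196 ] [0.478  0.0432 0.152 ] [0.5245 0.0433 0.152 ]
tab2 [0.5699 0.079  0.057 ] [0.5795 0.079  0.057 ] [0.5699 0.0433 0.057 ] [0.5793 0.0433 0.057 ]
(array([-6.830e-02,  2.689e-01,  2.000e-04]), array([-0.0002,  0.0005,  0.0001]))
```

```bash
python3 -m crank '[[-0.04,0,-0.003,0,0,0,-1],[-0.074,0.04,-0.003,0,0,0,-1],[-0.074,0.1,-0.003,0,0,0,-1],[-0.074,0.16,-0.003,0,0,0,-1],[-0.074,0.21,-0.003,0,0,0,-1],[-0.074,0.24,-0.003,0,0,0,-1],[-0.074,0.258,-0.003,0,0,0,-1],[-0.074,0.268,-0.003,0,0,0,-1],[-0.074,0.268,-0.003,0,0,0,-1],[-0.074,0.268,-0.003,0,0,0,-1]]'
python3 - <<'E'
from h import *
import cv2
o=robot.get_obs();print(o['position'],o['ft_force'])
a=vision.camera('side');cv2.imwrite('pics/d3.png',cv2.resize(a[150:320,170:380],None,fx=3.5,fy=3.5,interpolation=cv2.INTER_CUBIC))
a=vision.camera('wrist');cv2.imwrite('pics/w3.png',a)
E
```

```text
time: 6.68
position: [0.5, 0.037, 0.0451]
tool_rot: [-0.5, 0.499, -0.5, 0.501]
ft_force: [-0.0, -0.2, -1.7]
grip_width: 0.0457
[0.49996926 0.03704883 0.0451065 ] [-0.04287266 -0.21163074 -1.66257276]
```

View pics/d3.png

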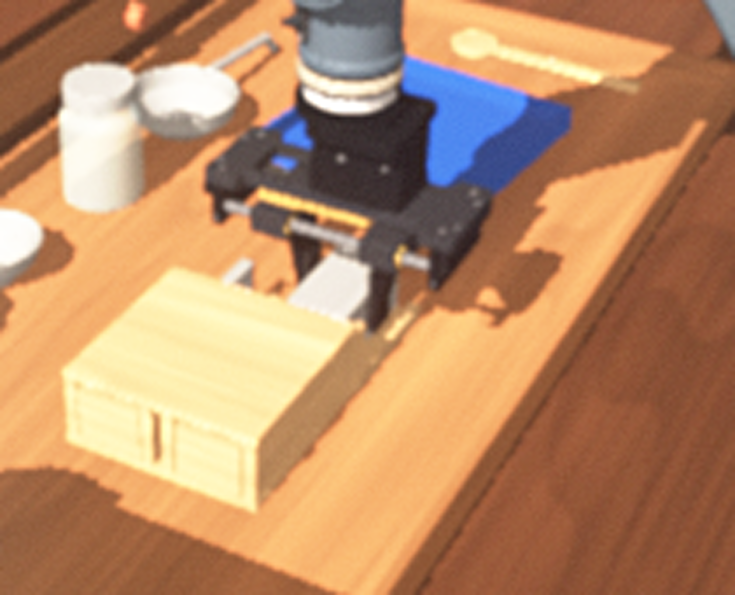

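View pics/w3.png

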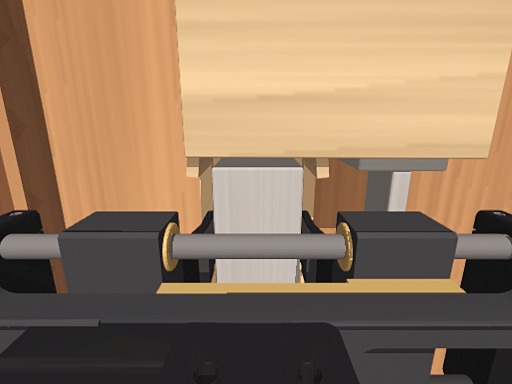

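The tin is centred between the guides, just in front of the hood, and about 5 mm above the floor. I'll lower it slowly.

```bash
python3 -m crank '[[0,0.003,0,0,0,0,-1],[0,0.006,0,0,0,0,-1],[0,0.008,0,0,0,0,-1],[0,0.009,0,0,0,0,-1],[0,0.01,0,0,0,0,-1],[0,0.01,0,0,0,0,-1]]'
```

```text
time: 7.52
position: [0.4995, 0.0371, 0.0395]
tool_rot: [-0.501, 0.499, -0.499, 0.501]
ft_force: [0.5, -0.7, -1.6]
grip_width: 0.0458
```

```bash
python3 -m crank '[[0,0.001,0,0,0,0,0.2],[0,0.001,0,0,0,0,0.4],[0,0.001,0,0,0,0,0.5],[0,0.001,0,0,0,0,0.5],[0,0.001,0,0,0,0,0.5],[0,0.001,0,0,0,0,0.5]]'
python3 -m crank '[[0,-0.05,0,0,0,0,0.5],[0,-0.12,0,0,0,0,0.5],[0,-0.2,0,0,0,0,0.5],[0,-0.26,0,0,0,0,0.5],[0,-0.26,0,0,0,0,0.5],[0,-0.26,0,0,0,0,0.5]]'
python3 - <<'E'
from h import *
import cv2
o=robot.get_obs();print(o['position'],o['ft_force'])
a=vision.camera('side');cv2.imwrite('pics/d4.png',cv2.resize(a[150:320,170:380],None,fx=3.5,fy=3.5,interpolation=cv2.INTER_CUBIC))
a=vision.camera('wrist');cv2.imwrite('pics/w4.png',a)
E
```

```text
time: 8.28
position: [0.4995, 0.0371, 0.0391]
tool_rot: [0.501, -0.499, 0.499, -0.501]
ft_force: [-0.0, 0.3, -0.2]
grip_width: 0.0651
time: 9.02
position: [0.4988, 0.0372, 0.1684]
tool_rot: [0.501, -0.5, 0.499, -0.5]
ft_force: [0.2, -0.2, 0.7]
grip_width: 0.0653
[0.49880046 0.03718008 0.16843634] [ 0.21116205 -0.24009796  0.72606743]
```

View pics/d4.png

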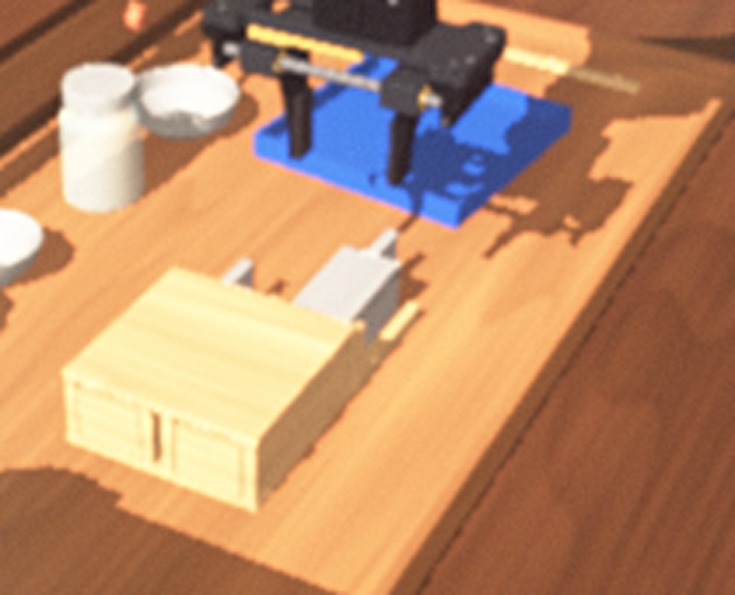

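View pics/w4.png

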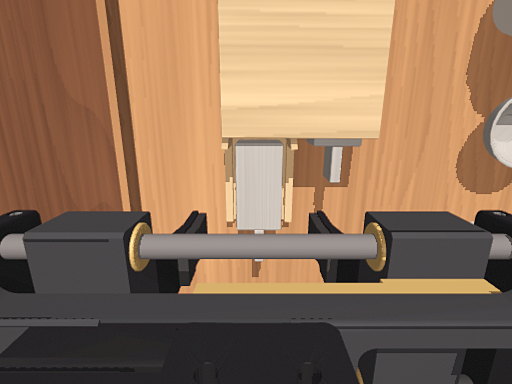

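The tin lies square on the apron, released, with its tab outwards. The next move closes the jaws and goes behind the tab's end.

```bash
python3 -m crank '[[0.08,0,0.002,0,0,0,-1],[0.16,0,0.002,0,0,0,-1],[0.22,0,0.002,0,0,0,-1],[0.245,0,0.002,0,0,0,-1],[0.245,0.06,0.002,0,0,0,-1],[0.245,0.14,0.002,0,0,0,-1],[0.245,0.2,0.002,0,0,0,-1],[0.245,0.24,0.002,0,0,0,-1],[0.245,0.26,0.002,0,0,0,-1],[0.245,0.26,0.002,0,0,0,-1]]'
python3 - <<'E'
from h import *
import cv2
o=robot.get_obs();print(o['position'],o['ft_force'],o['grip_width'])
a=vision.camera('side');cv2.imwrite('pics/d5.png',cv2.resize(a[150:320,170:380],None,fx=3.5,fy=3.5,interpolation=cv2.INTER_CUBIC))
a=vision.camera('wrist');cv2.imwrite('pics/w5.png',a)
E
```

```text
time: 10.38
position: [0.5004, -0.0849, 0.0384]
tool_rot: [0.501, -0.5, 0.499, -0.501]
ft_force: [-0.5, 1.1, 0.1]
grip_width: 0.0003
[ 0.50035397 -0.08485745  0.0383577 ] [-0.53258277  1.11216185  0.13170272] 0.0002864220384598907
```

View pics/d5.png

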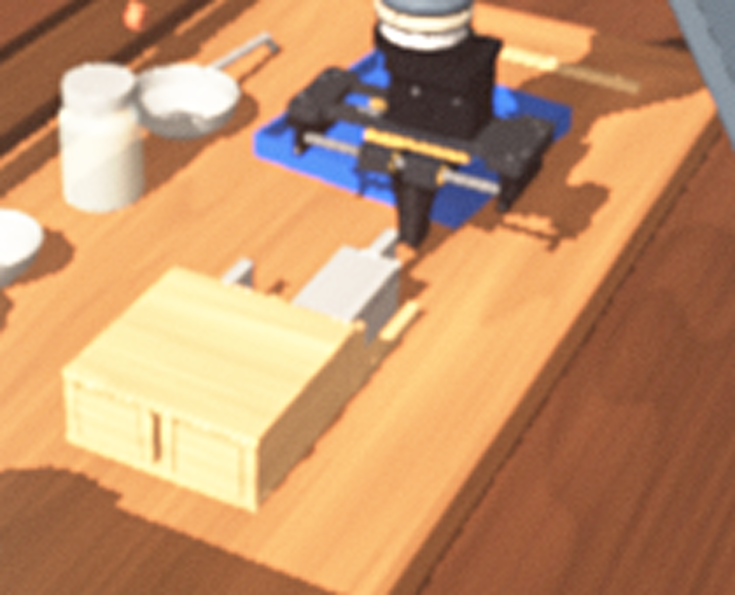

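View pics/w5.png

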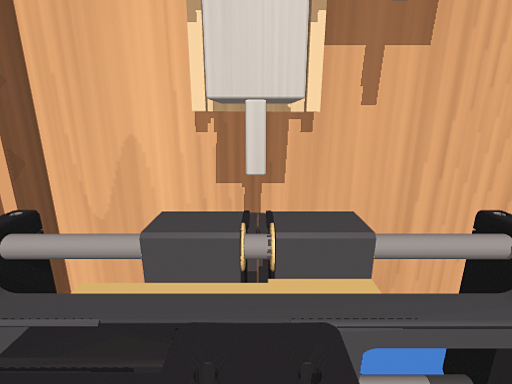

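The fingers are shut and in line with the tab at u≈256. Now I'll push the tin in slowly.

```bash
python3 -m crank '[[-0.02,0,0,0,0,0,-1],[-0.04,0,0,0,0,0,-1],[-0.055,0,0,0,0,0,-1],[-0.068,0,0,0,0,0,-1],[-0.081,0,0,0,0,0,-1],[-0.094,0,0,0,0,0,-1],[-0.107,0,0,0,0,0,-1],[-0.12,0,0,0,0,0,-1],[-0.133,0,0,0,0,0,-1],[-0.146,0,0,0,0,0,-1]]'
python3 - <<'E'
from h import *
import cv2
o=robot.get_obs();print(o['position'],o['ft_force'],o['grip_width'])
a=vision.camera('wrist');cv2.imwrite('pics/w6.png',a)
E
```

```text
time: 11.72
position: [0.5006, -0.012, 0.039]
tool_rot: [0.501, -0.499, 0.499, -0.501]
ft_force: [-0.2, -1.1, 1.6]
grip_width: 0.0004
[ 0.5006344  -0.01199996  0.03902011] [-0.20728582 -1.14119911  1.58006819] 0.0003916741676581969
```

View pics/w6.png

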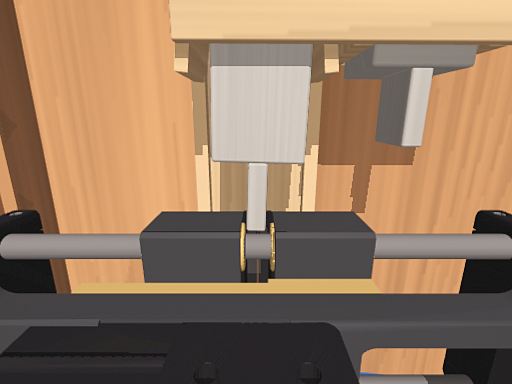

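The tin is straight and entering the mouth. I'll go on slowly and watch the force.

```bash
python3 -m crank '[[-0.008,0,0,0,0,0,-1],[-0.016,0,0,0,0,0,-1],[-0.024,0,0,0,0,0,-1],[-0.032,0,0,0,0,0,-1],[-0.04,0,0,0,0,0,-1],[-0.047,0,0,0,0,0,-1],[-0.052,0,0,0,0,0,-1],[-0.056,0,0,0,0,0,-1]]'
python3 -m crank '[[-0.005,0,0,0,0,0,-1],[-0.01,0,0,0,0,0,-1],[-0.015,0,0,0,0,0,-1]]'
python3 -m crank '[[-0.005,0,0,0,0,0,-1],[-0.01,0,0,0,0,0,-1]]'
```

```text
time: 12.78
position: [0.5006, 0.0158, 0.039]
tool_rot: [0.501, -0.499, 0.499, -0.501]
ft_force: [0.3, -0.8, -0.4]
grip_width: 0.0007
time: 13.15
position: [0.5016, 0.0223, 0.0392]
tool_rot: [-0.501, 0.498, -0.5, 0.501]
ft_force: [0.3, -5.2, -0.3]
grip_width: 0.0003
time: 13.4
position: [0.5017, 0.0271, 0.0393]
tool_rot: [-0.501, 0.498, -0.5, 0.501]
ft_force: [0.0, -6.1, -0.6]
grip_width: 0.0004
```

The force began at about Y=0.02, which matches the plate being out, so one full press should latch it.

```bash
python3 -m crank '[[-0.005,0,0,0,0,0,-1],[-0.01,0,0,0,0,0,-1],[-0.015,0,0,0,0,0,-1],[-0.018,0,0,0,0,0,-1]]'
python3 -m crank '[[-0.004,0,0,0,0,0,-1],[-0.006,0,0,0,0,0,-1]]'
python3 -m crank '[[-0.003,0,0,0,0,0,-1],[-0.004,0,0,0,0,0,-1]]'
python3 -m crank '[[-0.003,0,0,0,0,0,-1],[-0.004,0,0,0,0,0,-1]]'
```

```text
time: 13.9
position: [0.5017, 0.0359, 0.0393]
tool_rot: [-0.501, 0.498, -0.5, 0.501]
ft_force: [1.1, -7.5, -0.1]
grip_width: 0.0005
time: 14.15
position: [0.5017, 0.0389, 0.0393]
tool_rot: [-0.501, 0.498, -0.5, 0.501]
ft_force: [0.7, -7.0, -1.5]
grip_width: 0.0003
time: 14.4
position: [0.5021, 0.0409, 0.0394]
tool_rot: [-0.5, 0.498, -0.5, 0.501]
ft_force: [1.3, -7.3, 0.4]
grip_width: 0.0007
time: 14.65
position: [0.5024, 0.0425, 0.0394]
tool_rot: [-0.5, 0.498, -0.501, 0.501]
ft_force: [1.7, -9.6, 0.0]
grip_width: 0.0006
```

```bash
python3 -m crank '[[-0.003,0,0,0,0,0,-1],[-0.005,0,0,0,0,0,-1]]'
python3 -m crank '[[-0.003,0,0,0,0,0,-1],[-0.005,0,0,0,0,0,-1]]'
```

```text
time: 14.9
position: [0.5028, 0.0429, 0.0395]
tool_rot: [0.502, -0.496, 0.501, -0.501]
ft_force: [-0.5, -22.5, 1.0]
grip_width: 0.0003
time: 15.15
position: [0.5029, 0.043, 0.0397]
tool_rot: [0.503, -0.495, 0.501, -0.501]
ft_force: [-2.2, -33.5, 1.1]
grip_width: 0.0005
```

The force rose to 33 N while Y stayed at 0.043, so this is the hard stop and the tin is right in. Now back off.

```bash
python3 -m crank '[[0.01,0,0,0,0,0,-1],[0.02,0,0,0,0,0,-1],[0.03,0,0,0,0,0,-1],[0.04,0,0,0,0,0,-1],[0.06,0,0,0,0,0,-1],[0.09,0,0,0,0,0,-1],[0.14,0,0,0,0,0,-1],[0.18,0,0,0,0,0,-1],[0.18,0,0,0,0,0,-1]]'
python3 - <<'E'
from h import *
import cv2
o=robot.get_obs();print(o['position'],o['ft_force'],o['grip_width'])
a=vision.camera('wrist');cv2.imwrite('pics/w7.png',a)
E
```

```text
time: 16.27
position: [0.501, -0.0426, 0.039]
tool_rot: [0.5, -0.5, 0.5, -0.5]
ft_force: [0.1, 0.1, 0.4]
grip_width: 0.0005
[ 0.50095284 -0.04259174  0.03900377] [0.12273021 0.07875385 0.39076513] 0.0005013908789164345
```

View pics/w7.png

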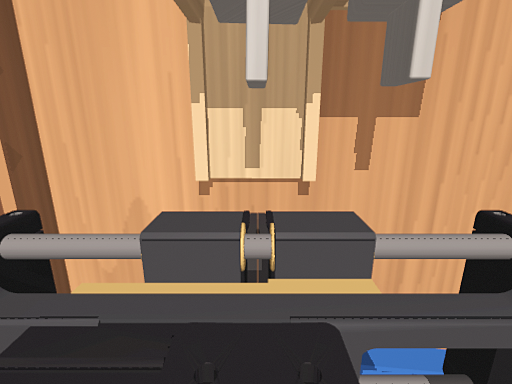

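```bash
python3 - <<'E'
from h import *
for v in (79,80,81): print(px2w('wrist',257,v,.057),px2w('wrist',420,v-3,.057))
E
python3 -m crank '[[0,-0.08,0,0,0,0,-1],[0,-0.18,0,0,0,0,-1],[0,-0.26,0,0,0,0,-1],[0,-0.3,0,0,0,0,-1],[0,-0.3,0,0,0,0,-1]]'
python3 - <<'E'
from h import *
import cv2
o=robot.get_obs();print(o['position'],o['ft_force'],o['grip_width'])
a=vision.camera('wrist');cv2.imwrite('pics/w8.png',a)
cv2.imwrite('pics/w8c.png',cv2.resize(a[90:200,190:390],None,fx=4,fy=4,interpolation=cv2.INTER_CUBIC))
a=vision.camera('side');cv2.imwrite('pics/d8.png',cv2.resize(a[150:320,170:380],None,fx=3.5,fy=3.5,interpolation=cv2.INTER_CUBIC))
E
```

```text
[0.49979155 0.04388833 0.057     ] [0.57393473 0.04529846 0.057     ]
[0.49979215 0.04346144 0.057     ] [0.57400039 0.04487369 0.057     ]
[0.49979275 0.04303379 0.057     ] [0.57406616 0.04444817 0.057     ]
time: 16.95
position: [0.5013, -0.0403, 0.1904]
tool_rot: [-0.5, 0.498, -0.5, 0.502]
ft_force: [-0.8, -0.4, -0.7]
grip_width: 0.0005
[ 0.50133033 -0.04033182  0.19043231] [-0.81253415 -0.3786504  -0.70417044] 0.0005347558339105543
```

View pics/w8c.png

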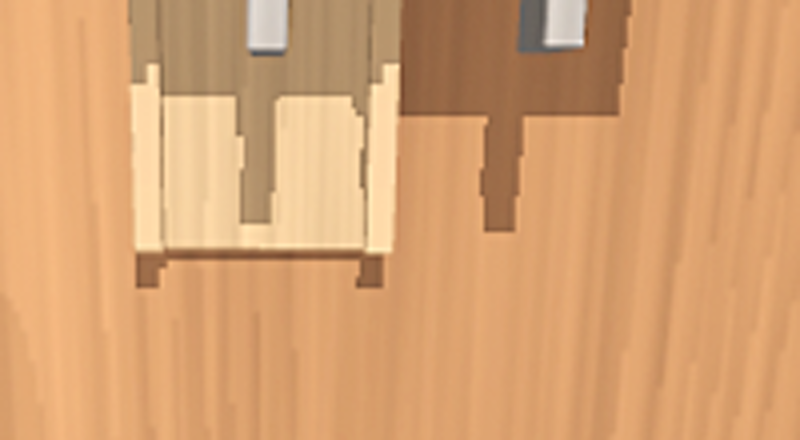

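View pics/d8.png

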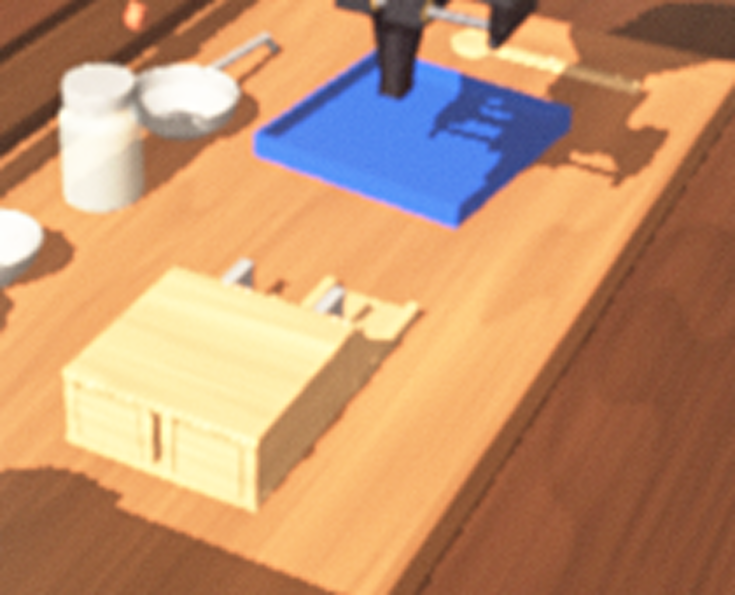

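The tab's end is at Y≈0.0435, which puts the tin's origin about 37 mm into the dock; home would be 36 and sprung out 23. The tin is straight, the neighbour's tab looks level with it, and the arm is clear. I'll hand in.

```bash
python3 - <<'E'
from rig import robot
print(robot.hand_in())
E
```

```text
the job is handed in; nothing more can be done
None
```

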